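# Half-open the rinse valve, then key-start the wash pump and hold it

## Robot

A 7-joint arm with a two-finger parallel gripper is mounted at the origin on the work surface. World frame = base frame: x ahead of the robot, y to its left, z up, the work surface at z = 0. Lengths are in mm, angles in rad, forces in N, time in s.
With the tool pointing down it reaches from about 400 to 875 mm from the base axis. Payload 4.4 kg.
Tool frame: the origin (TCP) lies midway between the tips of the shut fingers; the grasp point (between the pads) lies 19 mm behind it; z points along the fingers, y is the line along which they close (so a half turn about z gives the same grasp; the last joint's range is limited). The gripper opens to 85 mm and grips with 20 to 120 N. Pads are 22 mm wide; open, the fingers measure 114 mm over their backs; the gripper's body (76 mm by 85 mm) begins 54 mm behind the grasp point. The pads swing forward as they close: fully open they stand 13 mm farther back than shut.
Start: joints at [1.233, 0.628, 0.038, 1.517, -0.027, 0.996, -0.02], TCP at [174.531, -626.145, 209.313] pointing down, gripper open.
Joint ranges: [-3.06, 3.06], [-0.37, 2.12], [-1.25, 1.32], [0.18, 2.47], [-1.1, 4.24], [0.23, 1.98], [-2.94, 2.94]. Speed limits (rad/s): [2.57, 2.57, 3.14, 3.14, 3.14, 3.14, 3.14].

## Interface

Orientations are given as [roll, pitch, yaw] about the fixed x, y, z axes, in that order (R = Rz(yaw) Ry(pitch) Rx(roll)).
In Python, from cell import monitor, cams, ctrl gives the robot as it stands.
- The arm moves only by the tool drive_tool, never from a script. Its argument "motion" is a list of rows, each an object with "fingers": the opening, from 0 (shut) to 1 (fully open); "linear": the shift along the tool's x, y, z in m, a list of three; "twist": the turn about the tool's z in rad. In form: [{"fingers": fingers, "linear": [x, y, z], "twist": twist}, ...]. A call has 1 to 5 rows; each row shifts and turns the commanded pose from where the row before left it, along the tool's axes as they then stand; what a row does not reach is not made up. A row lasts 1/12 s, in which the tool goes at most 41.7 mm and 7.16 degrees, less where a joint would pass 70% of its speed; a pose out of reach is approached as far as the arm can. A call with a gripper value outside its range is refused whole. The fingers move at their own pace and stop on an object; the grip force is fixed at half the most. Time passes only in rows, so rows that do not move let the fingers close. It gives the time, the measured TCP pose, the force, the opening and the grip force at its end, in the units of the state.
- monitor.read_state(): the state, without advancing time (a new reading comes with each control period).
- cams.get_image(name): name is "scene" or "top" or "wrist"; returns a dict with "color" (384x512x3 uint8, blue, green, red), "K" (3x3 intrinsics, pixels), "R" (3x3) and "t" (3): a world point X has camera coordinates R X + t. Camera axes: x right, y down, z forward; pixel columns grow to the right and rows downward; lengths in mm; the calibration is good to about 2 mm. A picture is of the moment at which its call begins. There is no depth.
- ctrl.finish_job(): hands the job in; it is judged then, once.
The state is a dict: "clock": time; "qpos": joint angles; "qd": joint speeds; "tau": joint torques, N m; "eef_pos": TCP position; "tool_rot": TCP orientation; "force": force on the tool from outside, world axes, zero at the start; "torque": the same for the moment, N m; "width": finger opening in mm; "gripper_force": force on a finger pad.
Only numpy, scipy, OpenCV 4.12 (cv2) and the standard library are available. Lean on these libraries where they do the work, as an engineer would, in place of code of your own. Each camera call takes 0.05 s, during which the arm holds its last target. There are 200 camera calls.

## Task

Get the potato-wash pump going: first set the ball valve on the bench half open, its lever at 45 degrees, midway between closed and fully open. Then take the square-headed key out of the wooden key stand, work it down past the sticky pins of the lock on the grey start box until it is fully home, and turn it a quarter turn clockwise (seen from above) to its stop. The switch springs back, so finish while still gripping the key and holding it turned; leave the round-headed key and the loose things on the bench where they are.

Things in the scene. Friction and masses are not known exactly. Their poses are not given: they have to be found in the camera images.
- lever (a joint): Angle of the ball-valve lever, rad. 0 = closed: lever along the valve's own -x, square to the pipe, roughly towards the robot. 1.571 = fully open: along the pipe, towards the valve's own -y. Opens anticlockwise seen from above; half open is 0.785. May start slightly open (up to 0.3). Stiff (about 0.15 N m of friction); stays where it is left.
- valve_axis (a point): On the valve's upright turning axis at mid-thickness of the lever, 83 mm above the bench. Axes of the fixed valve: y along the copper pipe (22 mm thick, top at 56 mm; goes down into the bench 80 mm either side), z up. Brass body 42 mm wide under the lever, top 66 mm. Fixed to the bench; place and yaw vary, left or right of the start box.
- lever_grip (a point): Place to grip the lever: 85 mm out from the turning axis, in the middle of its section, 83 mm above the bench. Moves with the lever; its x points along the lever towards the turning axis, z up. The lever is a straight flat steel bar 15 mm wide, 12 mm thick, reaching 112 mm from the axis, in a thin black sleeve here; grip it across its width from above.
- startbox: Grey pump start box, fixed to the bench, 150 (x) x 130 (y) x 70 mm high, origin at the centre of its underside. The brass lock cylinder (41 mm across, in a 68 mm steel bezel) is in its top, 25 mm from the centre towards -x, turning axis upright. A lamp and a black button stand up at most 12 mm from the top on its +x half (not used).
- keyway (a point): Centre of the keyway's mouth, on the lock cylinder's flat face, 75 mm above the bench; turns with the cylinder. x along the slot's long side, z up. Slot 16 x 7 mm, 34 mm deep, 2 mm chamfer at the mouth. Two sprung pins stick 2.5 mm out of the long sides, 11 and 21 mm down, one each side: each takes a push of 4 to 12 N, helped by small wiggles. The key fits either way round.
- cylinder (a joint): Turn of the lock cylinder, rad: 0 at rest (slot along the start box's x), growing clockwise seen from above, hard stop at 1.60. A spring drives it back to 0 (about 0.07 N m at the stop), so it stays turned only while the key is held. The blade has about 0.15 rad of play in the slot, so the hand turns that much further than the cylinder.
- key: Square-headed steel key, loose (about 60 g), upright, blade down in the key stand, shoulder resting on the stand's top. Origin at the blade's tip, z up, x across its width, y through its thickness. Blade 14 (x) x 5 (y) x 30 mm, stepped narrower in the last 4 mm; shoulder 24 x 12 mm, z = 30 to 34 mm; head 32 (x) x 9 (y) mm, z = 34 to 72 mm. Same after a half turn about z.
- key_shoulder (a point): Underside of the key's shoulder, on the key's axis, 30 mm above the tip. With the key fully home it rests on the face of the lock cylinder.
- key_grip (a point): Good point to grip on the key: on its axis, 56 mm above the tip, 26 mm above the underside of the shoulder; fingers close along the key's y on the flat head, 9 mm thick.
- keystand: Wooden key stand, fixed block 60 (x) x 130 (y) x 45 mm high, origin at the centre of its underside. Two upright slots 8 (x) x 17 (y) mm, 36 mm deep, at y = -35 and +35 mm; each holds a key, the key's width along the stand's y. Either key may be in either slot.
- roundkey: The other key, not to be disturbed: same blade and shoulder, but a round head 38 mm across. Origin at the tip of its blade. Stands in the other slot of the key stand.
- taperoll: Bystander: grey roll of tape on a cardboard core lying flat, 96 mm across, 48 mm high, loose; origin under its centre.
- papercup: Bystander: brown paper cup, 72 mm across the rim, 85 mm high, loose; origin under its centre.
- sponge: Bystander: yellow sponge block 100 x 65 x 35 mm, loose; origin under its centre.
There are look-alikes about, which are no part of the job. What is shaped like the startbox but red is not meant. What is shaped like the key but yellow is not meant.

How it is judged:
By the outcome, as a careful person would: the job done as asked, in the order asked, and still so for the second after the job is handed in, while the arm keeps its last pose, push and grip.
It also fails if it takes over 61 s, if anything falls off the work surface, if the arm or the gripper's body presses on something with over 40 N, if the wrist force passes 120 N, or if a joint passes its speed limit or range.

## Working session

There is one attempt and no reset: what is moved stays moved. The work goes in short steps, Python scripts to look and compute and a tool call to move; the robot and the scene stay as the last step left them, time stands still between calls to the robot, and variables do not carry over. Pictures are saved under pics/ and viewed, at most 10 in all, crops included, and the job is handed in when it is done.

Besides the shell and the picture viewer there is one more tool, called in YAML: its name, and indented under it one key for each argument. drive_tool: Moves the arm, as the interface text tells. Its arguments: {"type":"object","properties":{"motion":{"type":"array"}},"required":["motion"]}

```bash
ls; mkdir -p pics; python3 - <<'E'
from cell import monitor, cams, ctrl
import cv2,numpy as np
s=monitor.read_state();print(s)
for n in ("scene","top"):
    d=cams.get_image(n);cv2.imwrite(f"pics/{n}0.png",d["color"]);np.savez(f"{n}0.npz",**d);print(n,d["K"],d["R"],d["t"])
E
```

```text
pics
{'clock': 0.0, 'qpos': array([ 1.23322482,  0.62931434,  0.03846211,  1.51838   , -0.02700066,
        0.99629715, -0.01999898]), 'qd': array([ 0.00059945, -0.00113986, -0.00017386,  0.00052731, -0.00036613,
       -0.00151483, -0.00112517]), 'tau': array([ 5.60516746e-04, -5.63387203e+01,  1.22610312e+00, -1.93436569e+01,
        1.09463718e-02,  1.06313929e-02, -1.81151512e-05]), 'eef_pos': array([ 174.32106847, -625.49372943,  208.40626243]), 'tool_rot': array([-3.13971270e+00,  3.47336852e-05,  2.71755628e-01]), 'force': array([ 1.17830963,  0.35776119, -0.66210162]), 'torque': array([-0.00491778,  0.02954437, -0.01207502]), 'gripper_force': 0.0, 'width': 85.67091249485989}
scene [[461.51553491   0.         256.80605141]
 [  0.         461.51553491 193.39852164]
 [  0.           0.           1.        ]] [[ 0.87010894  0.49242374  0.02071911]
 [ 0.32497963 -0.54161651 -0.77526756]
 [-0.37053834  0.68130053 -0.63129306]] [-450.96050497 -127.02272963 1701.42710106]
top [[470.00352363   0.         254.63815851]
 [  0.         470.00352363 192.91677873]
 [  0.           0.           1.        ]] [[-0.02485985 -0.99953341  0.01774705]
 [-0.99256788  0.02256338 -0.11958214]
 [ 0.11912591 -0.02058794 -0.99266568]] [ -44.95405536  538.34460344 1125.15540569]
```

```bash
python3 -c "
import cv2
for n in ('scene','top'): cv2.imwrite(f'pics/{n}0b.png',cv2.resize(cv2.imread(f'pics/{n}0.png'),(800,600),interpolation=cv2.INTER_CUBIC))"
```

```text
(no output)
```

View pics/top0b.png

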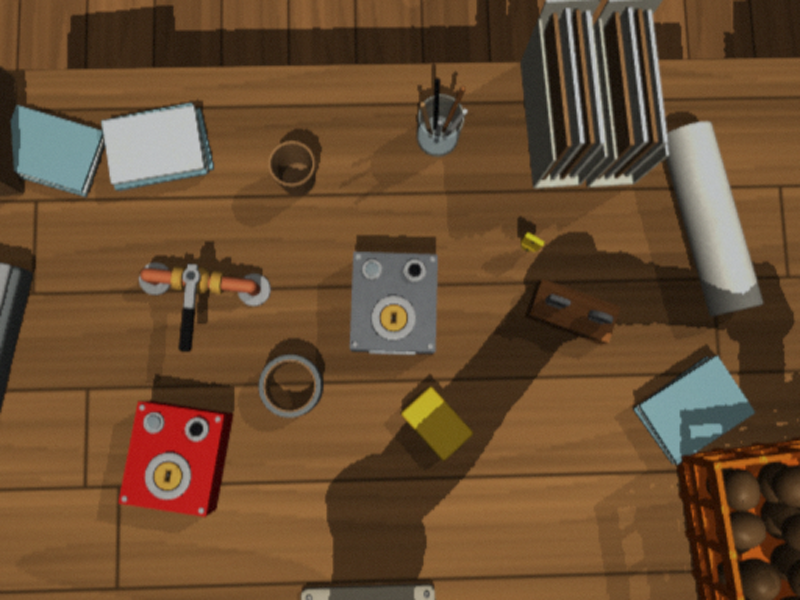

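View pics/scene0b.png

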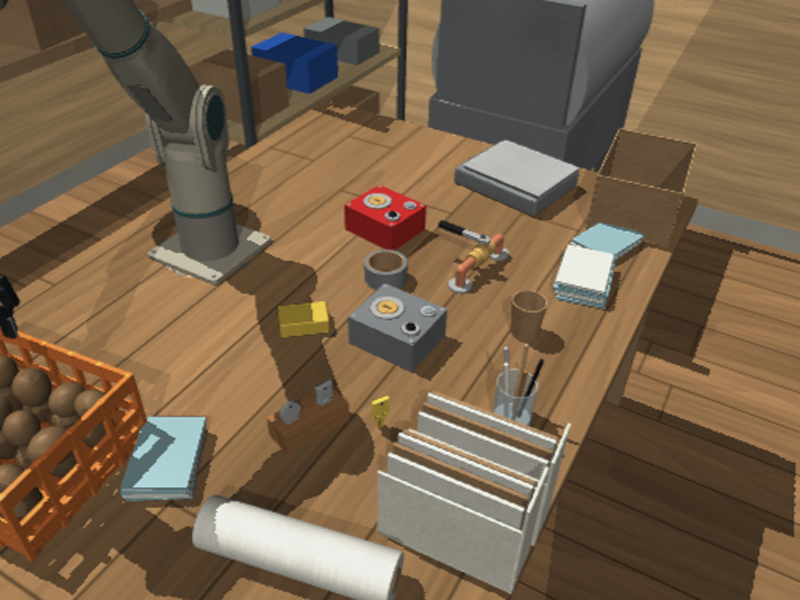

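The top view, scaled by 1.5625, shows:
- **Grey box:** lock at (394,318).
- **Valve:** hub at (190,275), with the sleeve ending at (187,350).
- **Key stand:** keys at (558,300) and (601,318).

In the scene view the square head is the right-hand key (324,391) and the round one is at (289,411). That makes the top-view key at (558,300) the square one. Next I'll measure positions.

```bash
cat > h.py <<'E'
import cv2,numpy as np
def ray(d,u,v):
    R,t=d["R"],d["t"]; c=-R.T@t
    r=R.T@np.linalg.inv(d["K"])@np.array([u,v,1.]); return c,r/np.linalg.norm(r)
def onz(d,p,z):
    c,r=ray(d,*p); return c+r*(z-c[2])/r[2]
def tri(d1,p1,d2,p2):
    A=np.zeros((3,3));b=np.zeros(3);L=[]
    for d,p in((d1,p1),(d2,p2)):
        c,r=ray(d,*p);M=np.eye(3)-np.outer(r,r);A+=M;b+=M@c;L.append((c,M))
    X=np.linalg.solve(A,b);return X,[np.linalg.norm(M@(X-c)) for c,M in L]
def proj(d,X):
    q=d["K"]@(d["R"]@np.array(X,float)+d["t"]);return q[:2]/q[2]
def blobs(d,lo,hi,box=None,amin=15):
    m=cv2.inRange(cv2.cvtColor(d["color"],cv2.COLOR_BGR2HSV),np.array(lo),np.array(hi))
    if box: k=np.zeros_like(m);x0,y0,x1,y1=box;k[y0:y1,x0:x1]=255;m&=k
    n,l,s,c=cv2.connectedComponentsWithStats(m)
    o=[]
    for i in range(1,n):
        if s[i,4]>=amin:
            ct=max(cv2.findContours((l==i).astype(np.uint8),0,2)[0],key=cv2.contourArea)
            o.append((s[i,4],c[i],cv2.minAreaRect(ct)))
    return sorted(o,key=lambda a:-a[0])
E
python3 - <<'E'
from h import *
np.set_printoptions(precision=1,suppress=True)
T=dict(np.load("top0.npz"));S=dict(np.load("scene0.npz"))
def show(n,bs,d,z):
    for a,c,r in bs[:6]: print(n,a,c,np.array(r[1]),round(r[2],1),onz(d,c,z))
show("lockT",blobs(T,(15,110,90),(32,255,255),(230,185,272,222)),T,75)
show("lockS",blobs(S,(12,90,90),(32,255,255),(235,185,262,207)),S,75)
show("sleeve",blobs(T,(0,0,0),(180,255,45),(108,190,130,230)),T,89)
show("hub",blobs(T,(0,0,110),(180,60,255),(112,165,132,205)),T,89)
show("copper",blobs(T,(0,150,120),(14,255,255),(85,165,170,192)),T,52)
show("box",blobs(T,(90,10,50),(130,90,200),(215,155,290,230)),T,70)
show("keysT",blobs(T,(95,20,40),(130,140,255),(335,180,400,220),8),T,85)
show("stand",blobs(T,(0,80,20),(14,255,150),(330,175,402,222)),T,45)
show("keysS",blobs(S,(90,10,60),(130,140,255),(175,235,220,275),8),S,70)
im=cv2.imread("pics/top0.png");a=cv2.resize(im[160:240,75:175],None,fx=4,fy=4,interpolation=2);b=cv2.resize(im[160:240,325:425],None,fx=4,fy=4,interpolation=2)
c=cv2.resize(cv2.imread("pics/scene0.png")[230:305,160:260],(400,300),interpolation=2)
e=cv2.resize(cv2.imread("pics/scene0.png")[130:205,265:365],(400,300),interpolation=2)
ab=np.hstack([a[:300],b[:300]]);cv2.imwrite("pics/c1.png",np.vstack([ab,np.hstack([e,c])]))
E
```

```text
lockT 223 [251.5 203. ] [16.3 16.3] 45.0 [508.2 -48.9  75. ]
lockS 87 [247.6 196.2] [ 8. 12.] 90.0 [512.2 -50.4  75. ]
lockS 20 [236.5 186.8] [5. 4.] 90.0 [458.2 -28.   75. ]
sleeve 201 [119.3 210.9] [ 7.5 26.7] 5.7 [495.6 258.5  89. ]
hub 165 [121.2 182.4] [27.  9.] 90.0 [562.2 254.6  89. ]
copper 159 [151.4 182.2] [ 8. 21.] 90.0 [566.5 191.8  52. ]
copper 137 [ 99.6 176.3] [19.1  7.4] 6.3 [583.9 316.6  52. ]
box 38 [237.8 171.2] [6. 7.] 90.0 [585.9 -17.9  70. ]
stand 1723 [364.7 199.7] [46. 71.] 90.0 [ 512.8 -326.    45. ]
stand 31 [396.5 180. ] [ 6.9 11.6] 66.0 [ 559.8 -406.9   45. ]
```

View pics/c1.png

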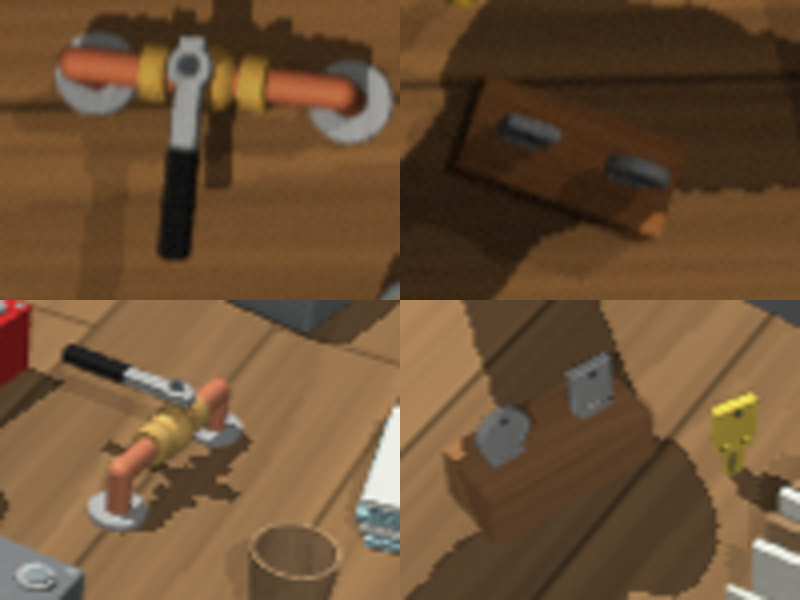

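The crop confirms the square key is nearer the grey box, in the left slot of the top view at (357.5,193). The lever runs from the bolt at (121.8,176.3) to the sleeve's end at (118.8,224.5). The flanges are at (99.3,178.3) and (162.5,185.5).

```bash
python3 - <<'E'
from h import *
np.set_printoptions(precision=1,suppress=True)
T=dict(np.load("top0.npz"));S=dict(np.load("scene0.npz"))
fl=onz(T,(99.25,178.25),2);fr=onz(T,(162.5,185.5),2);print("flanges",fl,fr,np.linalg.norm(fl-fr),(fl+fr)/2)
d=fl-fr;yaw=np.arctan2(-d[0],d[1]);print("valve yaw",yaw)
# tri bolt: scene crop (178,388)->
print("bolt",tri(T,(121.75,176.25),S,(265+178/4,130+88/4)), onz(T,(121.75,176.25),92))
print("tip",tri(T,(118.75,224.5),S,(265+66/4,130+55/4)), onz(T,(118.75,224.5),86))
b=onz(T,(121.75,176.25),92);s=onz(T,(119.3,210.9),89);v=s-b;print("lever dir",v,np.arctan2(v[1],v[0]))
print("expected closed dir",yaw+np.pi)
print("sq key",onz(T,(357.5,193),85),tri(T,(357.5,193),S,(160+190/4,230+85/4)))
print("round",onz(T,(384.5,202.5),85))
c=np.array([[84,80],[286,152],[258,238],[56,170]])/4+[325,160]
for p in c: print(onz(T,p,45))
E
```

```text
flanges [587.  332.8   2. ] [565.  173.8   2. ] 160.55608685503185 [576.  253.3   2. ]
valve yaw -0.13770943811470188
bolt (array([579.5, 255.9,  85.5]), [np.float64(2.520675703044952), np.float64(2.520675703045051)]) [576.2 252.7  92. ]
tip (array([466.6, 263.9,  77.2]), [np.float64(2.2650624613520534), np.float64(2.2650624613520396)]) [464.2 260.2  86. ]
lever dir [-80.7   5.7  -3. ] 3.070745863832629
expected closed dir 3.003883215475091
sq key [ 525.1 -299.5   85. ] (array([ 529.8, -302.3,   66. ]), [np.float64(3.0754006144182275), np.float64(3.0754006144182084)])
round [ 501.1 -362.2   85. ]
[ 562.5 -282.5   45. ]
[ 515.2 -404.3   45. ]
[ 463.1 -384.    45. ]
[ 507.4 -262.7   45. ]
```

```bash
cat >> h.py <<'E'
def rel(tgt,yaw,frm=None,pr=True):
    from cell import monitor
    s=monitor.read_state();p=s["eef_pos"] if frm is None else np.array(frm);d=np.array(tgt)-p
    c,n=np.cos(yaw),np.sin(yaw)
    o=np.array([c*d[0]+n*d[1],n*d[0]-c*d[1],-d[2]]);print("tool shift mm",o.round(1),"rows",np.linalg.norm(o)/41.7,"yaw now",s["tool_rot"].round(3));return o
E
python3 -c "
from h import *
rel((480,-330,209),-.07);rel((491.3,259,150),-.07,(480,-330,209))"
```

```text
tool shift mm [ 284.2 -316.2   -0.5] rows 10.195061724794856 yaw now [-3.14  -0.     0.272]
tool shift mm [ -29.9 -588.3   59. ] rows 14.197973113173664 yaw now [-3.14  -0.     0.272]
```

drive_tool:
  motion:
    - {"fingers": 1,"linear": [0,0,0],"twist": 0.114}
    - {"fingers": 1,"linear": [0,0,0],"twist": 0.114}
    - {"fingers": 1,"linear": [0,0,0],"twist": 0.114}

```text
clock: 0.35
eef_pos: [174.3, -625.8, 208.8]
tool_rot: [-3.141, 0.0, -0.076]
force: [-0.2, -0.1, 0.8]
width: 85.3
gripper_force: 0.0
```

drive_tool:
  motion:
    - {"fingers": 1,"linear": [0.0258,-0.0287,0],"twist": 0}
    - {"fingers": 1,"linear": [0.0258,-0.0287,0],"twist": 0}
    - {"fingers": 1,"linear": [0.0258,-0.0287,0],"twist": 0}
    - {"fingers": 1,"linear": [0.0258,-0.0287,0],"twist": 0}
    - {"fingers": 1,"linear": [0.0258,-0.0287,0],"twist": 0}

```text
clock: 0.77
eef_pos: [314.2, -490.4, 208.9]
tool_rot: [-3.141, 0.0, -0.071]
force: [0.5, -0.6, 0.5]
width: 85.4
gripper_force: 0.0
```

drive_tool:
  motion:
    - {"fingers": 1,"linear": [0.0258,-0.0287,0],"twist": 0}
    - {"fingers": 1,"linear": [0.0258,-0.0287,0],"twist": 0}
    - {"fingers": 1,"linear": [0.0258,-0.0287,0],"twist": 0}
    - {"fingers": 1,"linear": [0.0258,-0.0287,0],"twist": 0}
    - {"fingers": 1,"linear": [0.0258,-0.0287,0],"twist": 0}

```text
clock: 1.18
eef_pos: [452.9, -356.2, 209.1]
tool_rot: [-3.141, 0.001, -0.07]
force: [0.5, -0.6, -1.0]
width: 85.3
gripper_force: 0.0
```

drive_tool:
  motion:
    - {"fingers": 1,"linear": [-0.002,-0.039,0],"twist": 0}
    - {"fingers": 1,"linear": [-0.002,-0.039,0],"twist": 0}
    - {"fingers": 1,"linear": [-0.002,-0.039,0],"twist": 0}
    - {"fingers": 1,"linear": [-0.002,-0.039,0],"twist": 0}
    - {"fingers": 1,"linear": [-0.002,-0.039,0],"twist": 0}

```text
clock: 1.6
eef_pos: [455.2, -160.8, 209.1]
tool_rot: [-3.141, 0.001, -0.07]
force: [1.1, 0.7, 0.1]
width: 85.3
gripper_force: 0.0
```

drive_tool:
  motion:
    - {"fingers": 1,"linear": [-0.002,-0.039,0],"twist": 0}
    - {"fingers": 1,"linear": [-0.002,-0.039,0],"twist": 0}
    - {"fingers": 1,"linear": [-0.002,-0.039,0],"twist": 0}
    - {"fingers": 1,"linear": [-0.002,-0.039,0],"twist": 0}
    - {"fingers": 1,"linear": [-0.002,-0.039,0],"twist": 0}

```text
clock: 2.02
eef_pos: [458.9, 34.3, 209.3]
tool_rot: [3.142, 0.0, -0.07]
force: [1.3, 0.3, -0.4]
width: 85.6
gripper_force: 0.0
```

```bash
python3 -c "
from h import *
rel((491.3,259,209),-.07)"
```

```text
tool shift mm [  16.6 -226.4    0.3] rows 5.444161013751994 yaw now [ 3.142  0.    -0.07 ]
```

drive_tool:
  motion:
    - {"fingers": 1,"linear": [0.0028,-0.0377,0],"twist": 0}
    - {"fingers": 1,"linear": [0.0028,-0.0377,0],"twist": 0}
    - {"fingers": 1,"linear": [0.0028,-0.0377,0],"twist": 0}
    - {"fingers": 1,"linear": [0.0028,-0.0377,0],"twist": 0}
    - {"fingers": 1,"linear": [0.0028,-0.0377,0],"twist": 0}

```text
clock: 2.43
eef_pos: [486.3, 221.3, 209.1]
tool_rot: [3.141, 0.0, -0.07]
force: [1.1, -0.6, -0.1]
width: 85.5
gripper_force: 0.0
```

drive_tool:
  motion:
    - {"fingers": 1,"linear": [0.0028,-0.0377,0],"twist": 0}
    - {"fingers": 1,"linear": [0,0,0],"twist": 0}

```text
clock: 2.6
eef_pos: [491.4, 267.1, 208.9]
tool_rot: [-3.135, -0.0, -0.06]
force: [-0.1, 0.9, 0.6]
width: 85.3
gripper_force: 0.0
```

```bash
python3 - <<'E'
from h import *
from cell import cams
W=cams.get_image("wrist");np.savez("w1.npz",**W);cv2.imwrite("pics/w1.png",W["color"])
for X in [(576,253,92),(464.3,260.5,89),(491.3,259,89)]: print(proj(W,X))
rel((491.3,259,66),-.07)
E
```

```text
[266.54067782  76.82525854]
[264.06170303 209.85092952]
[264.224078   180.34782292]
tool shift mm [  0.3   3.2 142.6] rows 3.4217075103214185 yaw now [-3.139e+00  1.000e-03 -6.300e-02]
```

View pics/w1.png

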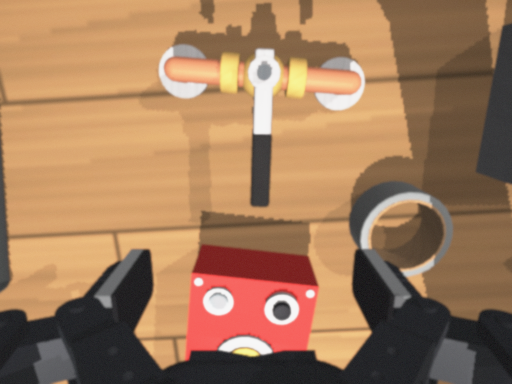

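The wrist view shows the lever from the hub at (264,71) to the tip at (260,206), with flanges at (184,71) and (340,84). The red box and the tape roll are clear of the grip.

```bash
python3 - <<'E'
from h import *
W=dict(np.load("w1.npz"))
h=onz(W,(264,71),92);t=onz(W,(260,206),89);s=onz(W,(260.5,170),89)
a=onz(W,(184,71),2);b=onz(W,(340,84),2);d=a-b
print(h,t,s,np.arctan2(*(t-h)[1::-1]));print(a,b,np.linalg.norm(d),np.arctan2(-d[0],d[1]),(a+b)/2)
print(blobs(W,(0,0,0),(180,255,50),(230,120,290,215))[:1])
E
```

```text
[580.4501735  254.78370479  92.        ] [468.11175361 263.91544593  89.        ] [500.64351262 261.73841538  89.        ] 3.0604832055818747
[591.20666024 334.99342359   2.        ] [568.58936314 173.37790404   2.        ] 163.19043564951406 -0.13904207851858666 [579.89801169 254.18566381   2.        ]
[]
```

```bash
python3 -c "
from h import *
rel((493,260.5,66),-.07)"
```

```text
tool shift mm [  1.9   1.6 142.6] rows 3.421367009330078 yaw now [-3.139e+00  1.000e-03 -6.300e-02]
```

drive_tool:
  motion:
    - {"fingers": 1,"linear": [0.001,0.001,0.036],"twist": 0}
    - {"fingers": 1,"linear": [0.001,0.001,0.036],"twist": 0}
    - {"fingers": 1,"linear": [0,0,0.036],"twist": 0}
    - {"fingers": 1,"linear": [0,0,0.035],"twist": 0}
    - {"fingers": 1,"linear": [0,0,0],"twist": 0}

```text
clock: 3.07
eef_pos: [489.2, 250.9, 60.3]
tool_rot: [3.134, 0.011, -0.071]
force: [-0.5, -0.5, -1.0]
width: 85.2
gripper_force: 0.0
```

drive_tool:
  motion:
    - {"fingers": 0,"linear": [0,0,0],"twist": 0}
    - {"fingers": 0,"linear": [0,0,0],"twist": 0}
    - {"fingers": 0,"linear": [0,0,0],"twist": 0}
    - {"fingers": 0,"linear": [0,0,0],"twist": 0}
    - {"fingers": 0,"linear": [0,0,0],"twist": 0}

```text
clock: 3.48
eef_pos: [495.1, 255.4, 68.2]
tool_rot: [-3.14, -0.003, -0.07]
force: [1.0, -0.2, 0.7]
width: 25.5
gripper_force: 0.0
```

drive_tool:
  motion:
    - {"fingers": 0,"linear": [0,0,0],"twist": 0}
    - {"fingers": 0,"linear": [0,0,0],"twist": 0}
    - {"fingers": 0,"linear": [0,0,0],"twist": 0}

```text
clock: 3.73
eef_pos: [494.4, 255.2, 67.0]
tool_rot: [-3.141, -0.001, -0.07]
force: [-0.3, -0.2, 3.2]
width: -0.1
gripper_force: 2.4
```

```bash
python3 - <<'E'
from h import *
from cell import cams,monitor
T=cams.get_image("top");S=cams.get_image("scene");W=cams.get_image("wrist");s=monitor.read_state();print(s["eef_pos"],s["width"],s["force"])
a=cv2.resize(T["color"][140:240,70:203],(400,300),interpolation=2);b=cv2.resize(S["color"][110:210,255:388],(400,300),interpolation=2)
w=cv2.resize(W["color"],(400,300))
cv2.imwrite("pics/c2.png",np.vstack([np.hstack([a,b]),np.hstack([w,w*0])]))
E
```

```text
[494.37655514 255.24439289  67.00096523] 0.04617326009676333 [-0.67227346  0.83506126  5.33709384]
```

View pics/c2.png

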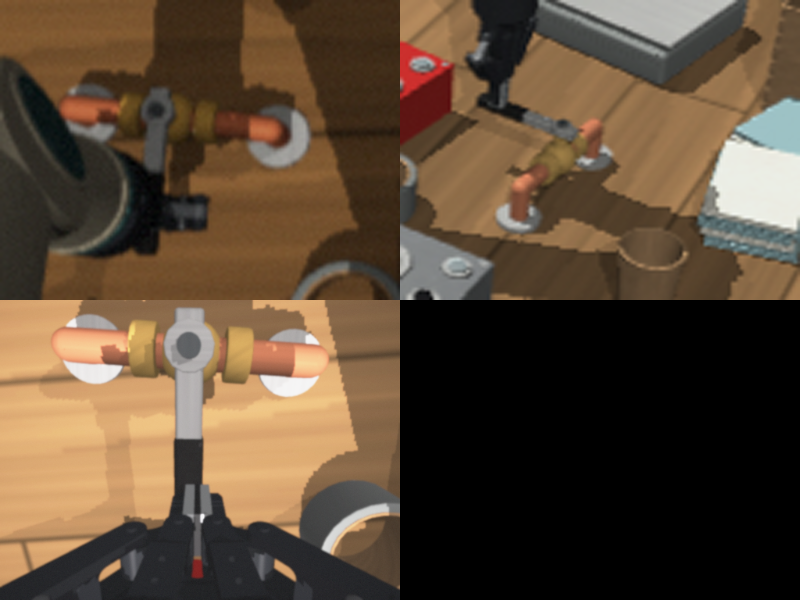

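The wrist view shows the fingers shut over the sleeve, with nothing between them, and the lever unmoved. I'll check the reported TCP against the images.

```bash
python3 - <<'E'
from h import *
from cell import cams,monitor
S=cams.get_image("scene");W=cams.get_image("wrist");s=monitor.read_state();p=s["eef_pos"];print(s["qpos"].round(3),s["width"],s["force"])
for n,d,o,k in(("S",S,(255,110),(400/133,3)),("W",W,(0,0),(400/512,300/384))):
    for q in (p,p+[0,0,22],p+[0,0,30],(493,260,89),(578,254,92)): print(n,np.array(q).round(),((proj(d,q)-o)*k).round(), proj(d,q).round())
a=cv2.resize(S["color"][110:170,255:335],(800,600),interpolation=2);cv2.imwrite("pics/c3.png",a)
E
```

```text
[-0.556  0.695  0.044  1.905 -0.055  0.542 -2.115] 0.2660415741585696 [-0.86155016 -0.05933396  6.68240958]
S [494. 255.  67.] [ 95. 119.] [287. 150.]
S [494. 255.  89.] [ 96. 103.] [287. 144.]
S [494. 255.  97.] [96. 98.] [287. 143.]
S [493 260  89] [ 97. 101.] [287. 144.]
S [578 254  92] [160. 122.] [308. 151.]
W [494. 255.  67.] [199. 184.] [255. 236.]
W [494. 255.  89.] [200. 199.] [255. 255.]
W [494. 255.  97.] [200. 205.] [256. 263.]
W [493 260  89] [192. 202.] [246. 258.]
W [578 254  92] [191.  48.] [244.  62.]
```

View pics/c3.png

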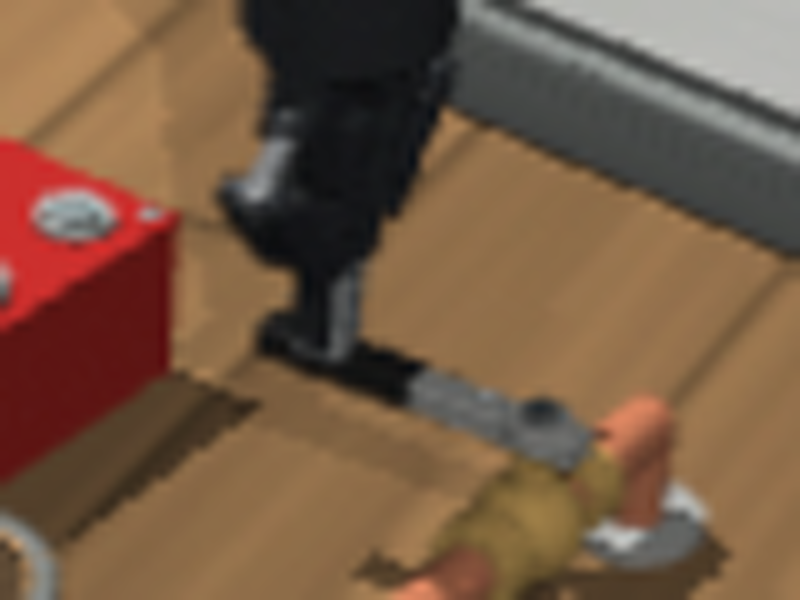

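drive_tool:
  motion:
    - {"fingers": 0,"linear": [0,0,-0.03],"twist": 0}
    - {"fingers": 0,"linear": [0,0,-0.03],"twist": 0}
    - {"fingers": 0,"linear": [0,0,0],"twist": 0}
    - {"fingers": 0,"linear": [0,0,0],"twist": 0}
    - {"fingers": 0,"linear": [0,0,0],"twist": 0}

```text
clock: 4.4
eef_pos: [493.5, 254.6, 126.0]
tool_rot: [3.141, 0.001, -0.07]
force: [-0.6, -0.4, -0.8]
width: -0.3
gripper_force: 0.0
```

```bash
python3 - <<'E'
from h import *
from cell import cams,monitor
S=cams.get_image("scene");W=cams.get_image("wrist");s=monitor.read_state();p=s["eef_pos"];print(p,s["tool_rot"],s["width"],s["force"])
np.savez("w2.npz",**W)
for z in (p[2],p[2]+22): print(z,(proj(S,(p[0],p[1],z))-(255,90))*4, proj(W,(p[0],p[1],z)))
a=cv2.resize(S["color"][90:190,255:355],(400,400),interpolation=2);w=cv2.resize(W["color"],(400,400))
cv2.imwrite("pics/c4.png",np.hstack([a,w]))
E
```

```text
[492.99381677 254.30996406 125.19709792] [ 3.14024433e+00  2.00649249e-03 -7.02362268e-02] 0.03151694926072565 [ 0.36281239 -0.01677337 -1.60764857]
125.19709792125663 [128.33573609 182.8511115 ] [255.32708238 235.88513553]
147.1970979212566 [129.91383505 161.15698165] [255.78713926 254.84731268]
```

View pics/c4.png

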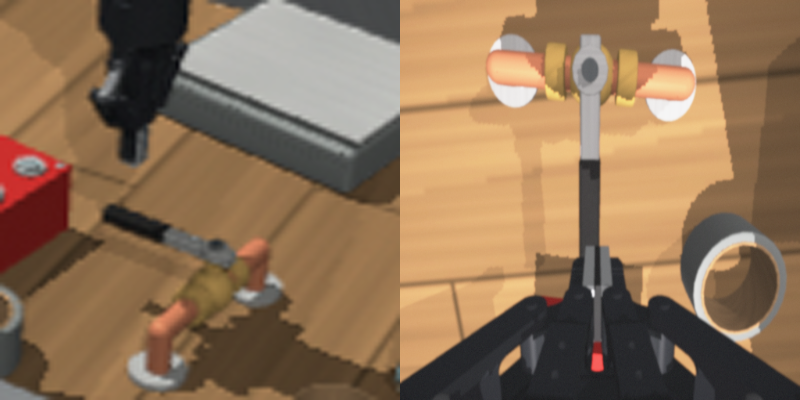

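In the free-air scene view the fingertip is at crop (133,163). The reported TCP projects to row 183, so the real tip is about 20 mm higher than reported. I'll cross-check with the wrist camera's scale and a slip-free measurement.

```bash
python3 - <<'E'
from h import *
np.set_printoptions(precision=1,suppress=True)
from scipy.optimize import least_squares
T=dict(np.load("top0.npz"));S=dict(np.load("scene0.npz"))
P=[(587,332.8,2),(565,173.8,2)]
for f,px in(("w1.npz",[(184,71),(340,84),(264,71),(260,206),(262.5,135)]),("w2.npz",[(143,69),(346,81.6),(243,67.2),None,(242.5,153)])):
    W=dict(np.load(f));print(f,"cam pos",-W["R"].T@W["t"],W["R"][2])
    print(" sep",np.linalg.norm(onz(W,px[0],2)-onz(W,px[1],2)), "mid",(onz(W,px[0],2)+onz(W,px[1],2))/2,"hub",onz(W,px[2],92),"sleeve start",onz(W,px[4],89))
    if px[3]: print(" tip",onz(W,px[3],89))
    W2=W
W1=dict(np.load("w1.npz"));W2=dict(np.load("w2.npz"))
print("hub tri W1W2",tri(W1,(264,71),W2,(243,67.2)));print("sleeve tri",tri(W1,(262.5,135),W2,(242.5,153)))
print("sleeve start top",onz(T,(75+182/4,160+150/4),89))
print("sleeve start T/S",tri(T,(75+182/4,160+150/4),S,(265+126/4,130+76/4)))
print("sleeve start T/W2",tri(T,(75+182/4,160+150/4),W2,(242.5,153)))
E
```

```text
w1.npz cam pos [562.5 263.3 373.8] [-0.3  0.  -1. ]
 sep 163.19043564951406 mid [579.9 254.2   2. ] hub [580.5 254.8  92. ] sleeve start [530.4 258.5  89. ]
 tip [468.1 263.9  89. ]
w2.npz cam pos [564.5 251.1 290.1] [-0.3  0.  -1. ]
 sep 163.94332667737623 mid [579.9 255.5   2. ] hub [579.4 254.9  92. ] sleeve start [531.5 259.   89. ]
hub tri W1W2 (array([580.1, 254.8,  90. ]), [np.float64(0.5338451499096734), np.float64(0.5338451499095388)])
sleeve tri (array([530.4, 258.8,  85. ]), [np.float64(0.5900042228165238), np.float64(0.5900042228165419)])
sleeve start top [526.7 256.   89. ]
sleeve start T/S (array([529.2, 259.5,  78.8]), [np.float64(1.5039330949249667), np.float64(1.5039330949247782)])
sleeve start T/W2 (array([528.7, 259.9,  73.4]), [np.float64(0.27179063420691174), np.float64(0.27179063420692773)])
```

drive_tool:
  motion:
    - {"fingers": 1,"linear": [0,-0.0025,0],"twist": 0}
    - {"fingers": 1,"linear": [0,-0.0025,0],"twist": 0}
    - {"fingers": 1,"linear": [0,0,0],"twist": 0}
    - {"fingers": 1,"linear": [0,0,0],"twist": 0}
    - {"fingers": 1,"linear": [0,0,0],"twist": 0}

```text
clock: 4.92
eef_pos: [494.2, 259.8, 126.1]
tool_rot: [3.141, 0.0, -0.07]
force: [-1.0, 0.6, 0.1]
width: 60.8
gripper_force: 0.0
```

drive_tool:
  motion:
    - {"fingers": 1,"linear": [0,0,0],"twist": 0}
    - {"fingers": 1,"linear": [0,0,0.02],"twist": 0}
    - {"fingers": 1,"linear": [0,0,0.02],"twist": 0}
    - {"fingers": 1,"linear": [0,0,0.02],"twist": 0}
    - {"fingers": 1,"linear": [0,0,0.02],"twist": 0}

```text
clock: 5.33
eef_pos: [494.5, 259.8, 45.7]
tool_rot: [-3.141, -0.001, -0.07]
force: [0.6, 0.0, -1.0]
width: 85.8
gripper_force: 0.0
```

drive_tool:
  motion:
    - {"fingers": 1,"linear": [0,0,0],"twist": 0}
    - {"fingers": 0,"linear": [0,0,0],"twist": 0}
    - {"fingers": 0,"linear": [0,0,0],"twist": 0}
    - {"fingers": 0,"linear": [0,0,0],"twist": 0}
    - {"fingers": 0,"linear": [0,0,0],"twist": 0}

```text
clock: 5.75
eef_pos: [495.2, 260.2, 47.6]
tool_rot: [-3.14, -0.002, -0.07]
force: [0.3, 0.9, -0.1]
width: 38.8
gripper_force: 0.0
```

drive_tool:
  motion:
    - {"fingers": 0,"linear": [0,0,0],"twist": 0}
    - {"fingers": 0,"linear": [0,0,0],"twist": 0}
    - {"fingers": 0,"linear": [0,0,0],"twist": 0}
    - {"fingers": 0,"linear": [0,0,0],"twist": 0}

```text
clock: 6.08
eef_pos: [494.7, 260.1, 47.2]
tool_rot: [-3.141, -0.001, -0.071]
force: [-1.0, -0.8, 5.4]
width: 14.0
gripper_force: 59.8
```

drive_tool:
  motion:
    - {"fingers": 0,"linear": [0.00034,0.0075,0],"twist": -0.09}
    - {"fingers": 0,"linear": [0.00034,0.0075,0],"twist": -0.09}
    - {"fingers": 0,"linear": [0.00034,0.0075,0],"twist": -0.09}
    - {"fingers": 0,"linear": [0.00034,0.0075,0],"twist": -0.09}
    - {"fingers": 0,"linear": [0.00034,0.0075,0],"twist": -0.09}

```text
clock: 6.5
eef_pos: [500.3, 222.6, 47.2]
tool_rot: [3.141, -0.001, 0.383]
force: [-0.6, -1.7, 5.2]
width: 13.7
gripper_force: 59.8
```

drive_tool:
  motion:
    - {"fingers": 0,"linear": [0.00034,0.0075,0],"twist": -0.09}
    - {"fingers": 0,"linear": [0.00034,0.0075,0],"twist": -0.09}
    - {"fingers": 0,"linear": [0.00034,0.0075,0],"twist": -0.09}
    - {"fingers": 0,"linear": [0,0,0],"twist": 0}
    - {"fingers": 0,"linear": [0,0,0],"twist": 0}

```text
clock: 6.92
eef_pos: [511.6, 202.5, 47.2]
tool_rot: [3.141, -0.0, 0.649]
force: [-0.9, -1.4, 7.1]
width: 13.9
gripper_force: 59.9
```

```bash
python3 - <<'E'
from h import *
from cell import cams,monitor
W=cams.get_image("wrist");s=monitor.read_state();print(s["eef_pos"],s["tool_rot"],s["force"],s["torque"],s["width"])
p=s["eef_pos"];print("angle by pos",np.arctan2(p[1]-254,p[0]-578)%6.283,np.hypot(p[0]-578,p[1]-254))
np.savez("w3.npz",**W);cv2.imwrite("pics/w3.png",W["color"])
E
```

```text
[511.57242978 202.57584528  47.20471512] [ 3.14068547e+00 -2.18280087e-04  6.49034807e-01] [-0.42573806 -2.86516478  6.18415993] [-0.45621521  0.26201096  0.07993074] 13.920655514547866
angle by pos 3.8001791055227474 84.00634365299422
```

View pics/w3.png

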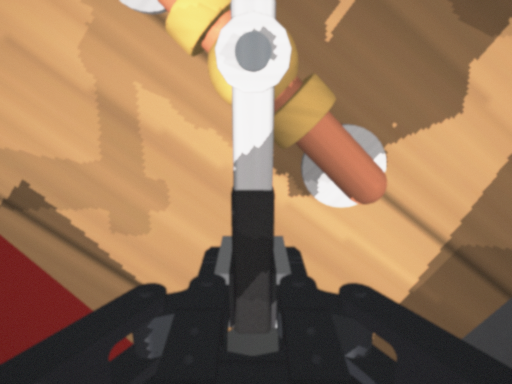

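The wrist view shows the lever straight between the pads, with the hub at (253,50), about 45° to the pipe. The lever angle is 3.791, against a target of 3.789. I'll release and head for the key.

drive_tool:
  motion:
    - {"fingers": 1,"linear": [0,0,0],"twist": 0}
    - {"fingers": 1,"linear": [0,0,0],"twist": 0}
    - {"fingers": 1,"linear": [0,0,0],"twist": 0}
    - {"fingers": 1,"linear": [0,0,0],"twist": 0}
    - {"fingers": 1,"linear": [0,0,0],"twist": 0}

```text
clock: 7.38
eef_pos: [511.0, 203.6, 46.2]
tool_rot: [-3.142, 0.0, 0.65]
force: [0.8, 0.2, 0.1]
width: 73.7
gripper_force: 0.0
```

drive_tool:
  motion:
    - {"fingers": 1,"linear": [0,0,-0.02],"twist": 0}
    - {"fingers": 1,"linear": [0,0,-0.04],"twist": 0}
    - {"fingers": 1,"linear": [0,0,-0.04],"twist": 0}
    - {"fingers": 1,"linear": [0,0,-0.04],"twist": 0}
    - {"fingers": 1,"linear": [0,0,-0.035],"twist": 0}

```text
clock: 7.8
eef_pos: [511.1, 203.7, 223.8]
tool_rot: [3.141, -0.001, 0.65]
force: [0.3, -0.2, 0.4]
width: 85.5
gripper_force: 0.0
```

drive_tool:
  motion:
    - {"fingers": 1,"linear": [0,0,0],"twist": -0.112}
    - {"fingers": 1,"linear": [0,0,0],"twist": -0.112}
    - {"fingers": 1,"linear": [0,0,0],"twist": -0.112}
    - {"fingers": 1,"linear": [0,0,0],"twist": -0.112}
    - {"fingers": 1,"linear": [0,0,0],"twist": -0.112}

```text
clock: 8.22
eef_pos: [510.9, 203.4, 221.4]
tool_rot: [3.142, 0.0, 1.215]
force: [0.0, -0.2, 0.5]
width: 85.1
gripper_force: 0.0
```

```bash
python3 - <<'E'
from h import *
rel((500,-180,220),1.21);rel((490,-260,220),1.21)
E
```

```text
tool shift mm [-362.6  125.1    1.4] rows 9.19897189722836 yaw now [3.142 0.    1.215]
tool shift mm [-441.   144.     1.4] rows 11.125018993482737 yaw now [3.142 0.    1.215]
```

```bash
python3 - <<'E'
from h import *
rel((496,-87,220),1.215);rel((511,-337,220),1.215,(496,-87,220))
E
```

```text
tool shift mm [-277.4   87.2    1.4] rows 6.974233602507846 yaw now [3.142 0.    1.215]
tool shift mm [-229.1  101.1    0. ] rows 6.005985509049492 yaw now [3.142 0.    1.215]
```

drive_tool:
  motion:
    - {"fingers": 1,"linear": [-0.0347,0.0109,0],"twist": 0}
    - {"fingers": 1,"linear": [-0.0347,0.0109,0],"twist": 0}
    - {"fingers": 1,"linear": [-0.0347,0.0109,0],"twist": 0}
    - {"fingers": 1,"linear": [-0.0347,0.0109,0],"twist": 0}
    - {"fingers": 1,"linear": [-0.0347,0.0109,0],"twist": 0}

```text
clock: 8.63
eef_pos: [500.3, 20.3, 221.3]
tool_rot: [-3.142, 0.0, 1.21]
force: [1.0, -0.8, 0.6]
width: 85.4
gripper_force: 0.0
```

drive_tool:
  motion:
    - {"fingers": 1,"linear": [-0.0347,0.0109,0],"twist": 0}
    - {"fingers": 1,"linear": [-0.0347,0.0109,0],"twist": 0}
    - {"fingers": 1,"linear": [-0.0347,0.0109,0],"twist": 0}
    - {"fingers": 1,"linear": [0,0,0],"twist": 0}
    - {"fingers": 1,"linear": [0,0,0],"twist": 0}

```text
clock: 9.05
eef_pos: [494.1, -89.7, 221.1]
tool_rot: [-3.141, 0.001, 1.204]
force: [0.0, 0.4, -0.5]
width: 85.4
gripper_force: 0.0
```

```bash
python3 - <<'E'
from h import *
from cell import cams,monitor
W=cams.get_image("wrist");np.savez("w4.npz",**W);T=cams.get_image("top");cv2.imwrite("pics/t4.png",T["color"]);np.savez("t4.npz",**T)
s=monitor.read_state();print(s["eef_pos"],s["tool_rot"])
print("pred lock",proj(W,(508,-49,75)))
E
```

```text
[494.61934537 -86.13933107 221.29319579] [-3.14133026e+00 -7.68022076e-04  1.21041476e+00]
pred lock [250.40088447 128.63467143]
```

drive_tool:
  motion:
    - {"fingers": 1,"linear": [-0.0327,0.0144,0],"twist": 0}
    - {"fingers": 1,"linear": [-0.0327,0.0144,0],"twist": 0}
    - {"fingers": 1,"linear": [-0.0327,0.0144,0],"twist": 0}
    - {"fingers": 1,"linear": [-0.0327,0.0144,0],"twist": 0}
    - {"fingers": 1,"linear": [-0.0327,0.0144,0],"twist": 0}

```text
clock: 9.57
eef_pos: [505.1, -264.8, 221.5]
tool_rot: [3.141, -0.001, 1.214]
force: [0.7, -0.0, 0.4]
width: 85.2
gripper_force: 0.0
```

drive_tool:
  motion:
    - {"fingers": 1,"linear": [-0.0327,0.0144,0],"twist": 0}
    - {"fingers": 1,"linear": [-0.0327,0.0144,0],"twist": 0}
    - {"fingers": 1,"linear": [0,0,0],"twist": 0}
    - {"fingers": 1,"linear": [0,0,0],"twist": 0}

```text
clock: 9.9
eef_pos: [508.3, -337.4, 220.7]
tool_rot: [-3.141, -0.0, 1.208]
force: [-0.4, 1.5, 0.3]
width: 85.4
gripper_force: 0.0
```

```bash
python3 - <<'E'
from h import *
from cell import cams,monitor
W=cams.get_image("wrist");np.savez("w5.npz",**W);T=cams.get_image("top");np.savez("t5.npz",**T)
s=monitor.read_state();print(s["eef_pos"],s["tool_rot"])
print("pred key",proj(W,(526,-300,87)))
W4=dict(np.load("w4.npz"))["color"]
f=lambda i:cv2.resize(i,(400,300),interpolation=2)
cv2.imwrite("pics/c5.png",np.vstack([np.hstack([f(W4),f(W["color"])]),np.hstack([f(W["color"][100:280,136:376]),f(T["color"][150:240,70:190])])]))
E
```

```text
[ 509.04439292 -334.06686493  221.11125196] [-3.14103792e+00 -1.82789769e-03  1.21298703e+00]
pred key [255.90449359 132.24553928]
```

View pics/c5.png

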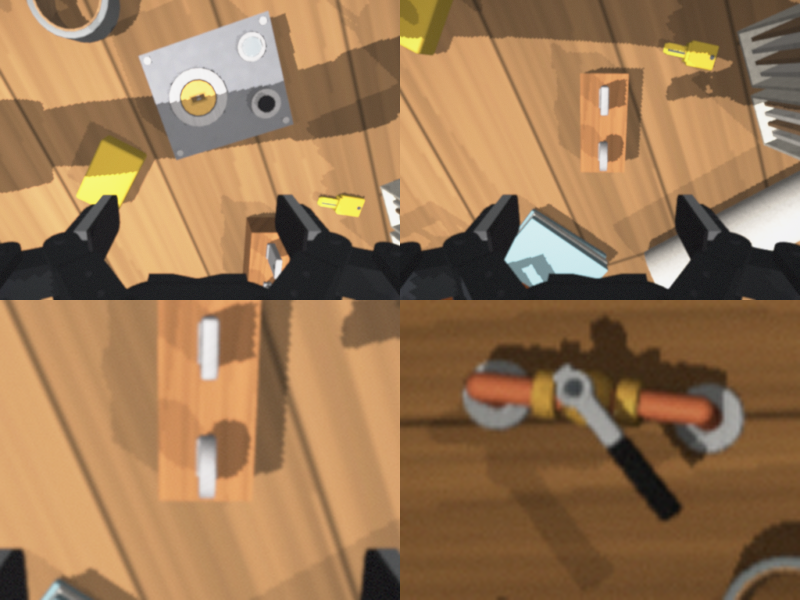

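The wrist view of the stand shows the square key at zoom (208,348), i.e. full pixel (261,129), with the round key at (260,199). The lock is visible at full pixel about (252,125). The top view shows the lever at about 45° to the pipe.

```bash
python3 - <<'E'
from h import *
np.set_printoptions(precision=1,suppress=True)
W4=dict(np.load("w4.npz"));W5=dict(np.load("w5.npz"));T4=dict(np.load("t4.npz"));T5=dict(np.load("t5.npz"))
print("-- keys w5")
for lo in (150,185):
  for a,c,r in blobs(W5,(0,0,lo),(180,60,255),(240,95,280,225),20): print(lo,a,c,np.array(r[0]),np.array(r[1]),round(r[2],1),onz(W5,c,87),onz(W5,c,80))
m=cv2.cvtColor(W5["color"],cv2.COLOR_BGR2GRAY)
print(m[108:150:3,250:272])
print("-- lock w4")
for lo in ((18,100,60),):
  for a,c,r in blobs(W4,lo,(35,255,255),(215,90,290,160),40): print(a,c,np.array(r[1]),onz(W4,c,75),r[1])
for a,c,r in blobs(W4,(0,0,0),(180,255,60),(236,110,268,140),5): print("slot",a,c,r)
g=cv2.cvtColor(W4["color"],cv2.COLOR_BGR2GRAY);print(g[110:140:2,234:272:2])
# lever angle from top
for a,c,r in blobs(T5,(0,0,0),(180,255,45),(105,185,160,232),40): print("sleeve",a,c,onz(T5,c,89))
E
```

```text
-- keys w5
150 428 [260.9 128.1] [261. 129.] [36. 12.] 90.0 [ 531.3 -298.2   87. ] [ 531.2 -298.9   80. ]
150 355 [259.3 201.3] [259.5 200.5] [11. 35.] 0.0 [ 506.7 -360.4   87. ] [ 506.  -362.5   80. ]
185 388 [260.5 128.8] [260.5 129.5] [35. 11.] 90.0 [ 530.8 -298.6   87. ] [ 530.7 -299.3   80. ]
185 297 [259.  203.3] [259.1 200.9] [34.6 10.8] 84.8 [ 505.7 -362.1   87. ] [ 505.  -364.3   80. ]
[[150 153 156 153 149 149 149 147 142 132 130 124 121 122 120 113 112 112
  111 110 106 107]
 [150 153 156 155 153 148 146 150 158 165 165 162 158 158 154 149 134 117
  112 110 107 105]
 [150 153 157 158 167 181 185 197 224 235 238 237 235 233 229 219 187 145
  118 110 107 106]
 [150 154 157 160 175 193 197 201 226 238 240 238 236 234 230 217 184 142
  119 111 107 105]
 [150 155 156 160 175 193 193 200 224 237 238 237 235 233 228 217 180 137
  114 108 107 106]
 [151 155 156 160 173 183 183 198 225 236 238 237 234 233 229 216 182 137
  115 107 105 104]
 [152 154 155 161 173 183 182 198 225 237 238 237 235 233 227 214 175 133
  111 109 105 106]
 [152 155 157 159 172 185 189 204 227 236 238 235 2
[... 1234 characters left out ...]
  212]
 [232 231 230 229 218 187 151 122 104  99 100  95  88  92 127 150 160 164
  166]
 [226 217 221 223 201 146  96  91  89 100 116 111  96 100 110 134 154 162
  164]
 [175 163 174 179 163 144 101  90  90 105 112 112 113 124 132 142 156 162
  162]
 [153 158 160 162 160 147 117 102 111 121 128 133 141 150 155 160 160 161
  164]
 [150 157 159 162 160 152 134 132 138 143 150 157 160 162 161 160 161 161
  163]
 [132 154 158 161 161 154 145 149 157 160 162 162 163 162 163 163 162 161
  160]
 [110 145 159 160 162 162 159 161 162 159 160 161 161 162 163 162 163 163
  161]
 [123 126 155 159 160 161 162 161 164 162 160 163 160 161 163 160 163 164
  149]]
sleeve 183 [143.1 203.3] [512.  203.5  89. ]
```

```bash
python3 - <<'E'
from h import *
np.set_printoptions(precision=2,suppress=True)
W4=dict(np.load("w4.npz"));W5=dict(np.load("w5.npz"))
S=[onz(W4,np.array(p)*1.28,71)[:2] for p in ((146,61),(264,20),(287,120),(180,153))]
for i in range(4):
    d=S[(i+1)%4]-S[i];print("edge",S[i],d,np.hypot(*d),np.arctan2(d[1],d[0]))
print("centre",np.mean(S,0))
g=cv2.cvtColor(W4["color"],cv2.COLOR_BGR2GRAY)
h=cv2.cvtColor(W4["color"],cv2.COLOR_BGR2HSV)
for sc in ((0,0,110),):
    # box outline in wrist view
    m=cv2.inRange(h,(0,0,70),(180,50,205));k=np.zeros_like(m);k[15:215,165:385]=255;m&=k
    m=cv2.morphologyEx(m,cv2.MORPH_CLOSE,np.ones((9,9)))
    c=max(cv2.findContours(m,0,2)[0],key=cv2.contourArea);r=cv2.minAreaRect(c);print(r);P=[onz(W4,p,70)[:2] for p in cv2.boxPoints(r)]
    for i in range(4):
        d=P[(i+1)%4]-P[i];print("box",P[i],np.hypot(*d),np.arctan2(d[1],d[0]))
P=np.array([onz(W4,p,75)[:2] for p in ((246.5,127),(260,122.5))]);d=P[1]-P[0];print("slot",P,d,np.arctan2(d[1],d[0]))
print("key",onz(W5,(262,129.5),87))
rel((531.5,-299,30),1.213)
E
```

```text
edge [471.35  11.87] [136.86  -7.39] 137.05655451302468 -0.05393603042765472
edge [608.21   4.48] [  -6.18 -114.8 ] 114.96493503635946 -1.6245891797572658
edge [ 602.03 -110.32] [-135.58    7.76] 135.80207002968007 3.0843926351688853
edge [ 466.45 -102.56] [  4.9  114.42] 114.52873851207855 1.5279640106872368
centre [537.01 -49.13]
((282.6499938964844, 111.44999694824219), (147.3621368408203, 175.50640869140625), 71.56504821777344)
box [465.34  22.06] 149.83377587919716 -0.0683455407614168
box [614.82  11.83] 129.9880878916275 -1.5194510596512685
box [ 621.49 -117.99] 167.52928441232018 3.1103772341634484
box [ 454.05 -112.76] 135.2927203077084 1.4872329564392412
slot [[505.23 -46.37]
 [518.06 -47.01]] [12.84 -0.64] -0.05000293158610377
key [ 531.81 -299.67   87.  ]
tool shift mm [ 40.7   8.8 191.1] rows 4.690530391992907 yaw now [-3.14 -0.    1.21]
```

drive_tool:
  motion:
    - {"fingers": 1,"linear": [0.0135,0.003,0],"twist": 0}
    - {"fingers": 1,"linear": [0.0135,0.003,0],"twist": 0}
    - {"fingers": 1,"linear": [0.0135,0.003,0],"twist": 0}
    - {"fingers": 1,"linear": [0,0,0.04],"twist": 0}
    - {"fingers": 1,"linear": [0,0,0.04],"twist": 0}

```text
clock: 10.42
eef_pos: [535.6, -298.9, 143.4]
tool_rot: [3.133, -0.001, 1.215]
force: [-0.2, -0.5, -1.1]
width: 85.4
gripper_force: 0.0
```

drive_tool:
  motion:
    - {"fingers": 1,"linear": [0,0,0.03],"twist": 0}
    - {"fingers": 1,"linear": [0,0,0],"twist": 0}
    - {"fingers": 1,"linear": [0,0,0],"twist": 0}
    - {"fingers": 1,"linear": [0,0,0],"twist": 0}

```text
clock: 10.75
eef_pos: [533.0, -301.2, 113.2]
tool_rot: [3.138, -0.0, 1.212]
force: [0.3, -0.2, 1.2]
width: 85.5
gripper_force: 0.0
```

```bash
python3 - <<'E'
from h import *
from cell import cams
rel((531.7,-299.4,30),1.213)
W=cams.get_image("wrist");np.savez("w6.npz",**W)
print(proj(W,(531.7,-299.4,87)),[ (a,c.round(1),np.round(r[0],1),np.round(r[1],1)) for a,c,r in blobs(W,(0,0,185),(180,60,255),(225,120,300,384),60)])
g=cv2.cvtColor(W["color"],cv2.COLOR_BGR2GRAY);c=int(proj(W,(531.7,-299.4,87))[1]);print(g[c-40:c+45:7,240:286:2])
E
```

```text
tool shift mm [ 1.2 -1.8 83.2] rows 1.9957214615627983 yaw now [ 3.138 -0.     1.212]
[249.06506984 218.2327004 ] [(np.int32(547), array([246.9, 309.1]), array([247., 301.]), array([14., 56.])), (np.int32(381), array([248.6, 228.1]), array([249. , 227.6]), array([28.8, 15.1]))]
[[169 169 162 150 134 113 117 120 125 125 124 119 120 120 122 118 117 117
  119 125 127 127 125]
 [188 202 125  96  93  93  95  95 128 138 126 122 118 121 121 118 117 119
  124 127 128 127 125]
 [183 157 102 103 104 105 104 101 124 140 126 119 118 119 118 117 117 122
  127 129 127 126 124]
 [187 158 146 158 162 164 162 161 149 133 123 118 119 121 117 117 121 126
  127 128 128 126 121]
 [186 151 148 158 159 164 164 160 151 136 122 122 119 119 118 114 122 125
  127 126 128 125 123]
 [175 135 147 160 164 169 182 176 147 128 122 119 124 137 154 172 184 160
  169 189 194 193 190]
 [183 220 244 244 243 242 241 224 180 195 194 189 189 189 188 193 197 199
  200 199 198 195 188]
 [188 223 243 244 243 241 239 220 182 197 194 188 186 189 189 195 197 199
  200 199 199 192 186]
 [189 223 242 243 242 242 241 222 185 195 193 189 187 190 195 196 196 199
  200 199 196 189 184]
 [184 202 231 233 233 231 227 206 195 196 191 188 186 192 195 195 198 199
  200 197 195 187 184]
 [184 189 194 192 191 191 191 192 193 196 191 188 187 190 194 194 198 199
  199 196 194 185 183]
 [180 190 194 191 191 190 192 192 193 195 190 185 182 191 194 192 196 199
  197 196 191 183 182]
 [167 174 183 190 191 191 183 154 125 122 119 118 116 118 121 124 126 126
  125 122 144 180 193]]
```

drive_tool:
  motion:
    - {"fingers": 1,"linear": [0.001,-0.0015,0.025],"twist": 0}
    - {"fingers": 1,"linear": [0,0,0.025],"twist": 0}
    - {"fingers": 1,"linear": [0,0,0.02],"twist": 0}
    - {"fingers": 1,"linear": [0,0,0.012],"twist": 0}
    - {"fingers": 1,"linear": [0,0,0],"twist": 0}

```text
clock: 11.22
eef_pos: [529.5, -300.3, 28.7]
tool_rot: [-3.14, -0.0, 1.21]
force: [-0.2, -0.8, -0.0]
width: 85.2
gripper_force: 0.0
```

drive_tool:
  motion:
    - {"fingers": 1,"linear": [0,0,0],"twist": 0}
    - {"fingers": 1,"linear": [0,0,0],"twist": 0}
    - {"fingers": 1,"linear": [0,0,0],"twist": 0}

```text
clock: 11.47
eef_pos: [531.1, -301.2, 31.1]
tool_rot: [3.138, 0.0, 1.21]
force: [-0.0, 0.0, -0.0]
width: 85.2
gripper_force: 0.0
```

```bash
python3 - <<'E'
from h import *
rel((531.7,-299.4,31),1.213)
E
```

```text
tool shift mm [ 1.9 -0.1  0.1] rows 0.04624391956240774 yaw now [3.138 0.    1.21 ]
```

drive_tool:
  motion:
    - {"fingers": 0.5,"linear": [0.0015,0,0],"twist": 0}
    - {"fingers": 0.3,"linear": [0,0,0],"twist": 0}
    - {"fingers": 0,"linear": [0,0,0],"twist": 0}
    - {"fingers": 0,"linear": [0,0,0],"twist": 0}
    - {"fingers": 0,"linear": [0,0,0],"twist": 0}

```text
clock: 11.88
eef_pos: [530.3, -299.2, 29.4]
tool_rot: [3.141, 0.0, 1.21]
force: [-0.1, -0.1, 0.3]
width: 25.6
gripper_force: 0.0
```

drive_tool:
  motion:
    - {"fingers": 0,"linear": [0,0,0],"twist": 0}
    - {"fingers": 0,"linear": [0,0,0],"twist": 0}
    - {"fingers": 0,"linear": [0,0,0],"twist": 0}
    - {"fingers": 0,"linear": [0,0,0],"twist": 0}
    - {"fingers": 0,"linear": [0,0,0],"twist": 0}

```text
clock: 12.3
eef_pos: [530.3, -299.3, 29.4]
tool_rot: [3.142, 0.0, 1.21]
force: [0.1, 0.1, 2.0]
width: 8.1
gripper_force: 58.6
```

drive_tool:
  motion:
    - {"fingers": 0,"linear": [0,0,-0.01],"twist": 0}
    - {"fingers": 0,"linear": [0,0,-0.02],"twist": 0}
    - {"fingers": 0,"linear": [0,0,-0.025],"twist": 0}
    - {"fingers": 0,"linear": [0,0,-0.035],"twist": 0}
    - {"fingers": 0,"linear": [0,0,-0.03],"twist": 0}

```text
clock: 12.72
eef_pos: [529.9, -298.9, 151.2]
tool_rot: [-3.141, -0.0, 1.21]
force: [0.5, -1.4, -1.1]
width: 8.4
gripper_force: 59.7
```

```bash
python3 - <<'E'
from h import *
rel((512,-47.3,150),1.21)
E
```

```text
tool shift mm [ 229.1 -105.6    1.2] rows 6.049025528052526 yaw now [-3.141 -0.     1.21 ]
```

Now the transit at constant yaw, then the twist.

drive_tool:
  motion:
    - {"fingers": 0,"linear": [0.0286,-0.0132,0],"twist": 0}
    - {"fingers": 0,"linear": [0.0286,-0.0132,0],"twist": 0}
    - {"fingers": 0,"linear": [0.0286,-0.0132,0],"twist": 0}
    - {"fingers": 0,"linear": [0.0286,-0.0132,0],"twist": 0}
    - {"fingers": 0,"linear": [0.0286,-0.0132,0],"twist": 0}

```text
clock: 13.13
eef_pos: [518.4, -140.8, 150.0]
tool_rot: [3.142, 0.0, 1.209]
force: [1.5, 0.1, 0.1]
width: 8.2
gripper_force: 59.8
```

drive_tool:
  motion:
    - {"fingers": 0,"linear": [0.0286,-0.0132,0],"twist": 0}
    - {"fingers": 0,"linear": [0.0286,-0.0132,0],"twist": 0}
    - {"fingers": 0,"linear": [0.0286,-0.0132,0],"twist": 0}
    - {"fingers": 0,"linear": [0,0,0],"twist": -0.1175}
    - {"fingers": 0,"linear": [0,0,0],"twist": -0.1175}

```text
clock: 13.55
eef_pos: [512.1, -44.5, 150.1]
tool_rot: [3.141, -0.0, 1.456]
force: [-0.6, -1.0, -0.6]
width: 8.4
gripper_force: 59.7
```

drive_tool:
  motion:
    - {"fingers": 0,"linear": [0,0,0],"twist": -0.1175}
    - {"fingers": 0,"linear": [0,0,0],"twist": -0.1175}
    - {"fingers": 0,"linear": [0,0,0],"twist": -0.1175}
    - {"fingers": 0,"linear": [0,0,0],"twist": -0.1175}
    - {"fingers": 0,"linear": [0,0,0],"twist": -0.1175}

```text
clock: 13.97
eef_pos: [512.0, -48.0, 149.8]
tool_rot: [-3.141, 0.0, 2.038]
force: [0.2, -0.1, -2.0]
width: 8.2
gripper_force: 59.7
```

drive_tool:
  motion:
    - {"fingers": 0,"linear": [0,0,0],"twist": -0.1175}
    - {"fingers": 0,"linear": [0,0,0],"twist": -0.1175}
    - {"fingers": 0,"linear": [0,0,0],"twist": -0.1175}
    - {"fingers": 0,"linear": [0,0,0],"twist": -0.1175}
    - {"fingers": 0,"linear": [0,0,0],"twist": -0.1175}

```text
clock: 14.38
eef_pos: [512.0, -48.2, 149.8]
tool_rot: [-3.141, 0.0, 2.625]
force: [0.1, -0.6, -0.9]
width: 8.2
gripper_force: 59.7
```

drive_tool:
  motion:
    - {"fingers": 0,"linear": [0,0,0],"twist": -0.1175}
    - {"fingers": 0,"linear": [0,0,0],"twist": -0.1175}
    - {"fingers": 0,"linear": [0,0,0],"twist": -0.1175}
    - {"fingers": 0,"linear": [0,0,0],"twist": -0.1175}
    - {"fingers": 0,"linear": [0,0,0],"twist": 0}

```text
clock: 14.8
eef_pos: [512.0, -48.3, 149.5]
tool_rot: [-3.141, -0.0, 3.092]
force: [-0.2, -0.8, -0.6]
width: 8.5
gripper_force: 59.7
```

```bash
python3 - <<'E'
from h import *
from cell import monitor
rel((512,-47.3,110),3.09);print(monitor.read_state()["qpos"])
E
```

```text
tool shift mm [ 0.   1.  39.5] rows 0.9479382447280605 yaw now [-3.141 -0.     3.092]
[ 0.57862132  0.64286108 -0.82760857  1.94084873  0.63455536  0.84029688
  0.92673359]
```

drive_tool:
  motion:
    - {"fingers": 0,"linear": [0,0.0008,0.018],"twist": 0}
    - {"fingers": 0,"linear": [0,0,0.018],"twist": 0}
    - {"fingers": 0,"linear": [0,0,0.016],"twist": 0}
    - {"fingers": 0,"linear": [0,0,0],"twist": 0}
    - {"fingers": 0,"linear": [0,0,0],"twist": 0}

```text
clock: 15.22
eef_pos: [511.8, -47.1, 97.3]
tool_rot: [-3.141, -0.001, 3.088]
force: [-0.4, -0.2, -0.7]
width: 8.5
gripper_force: 59.7
```

```bash
python3 - <<'E'
from h import *
from cell import cams,monitor
S=cams.get_image("scene");W=cams.get_image("wrist");np.savez("s7.npz",**S);np.savez("w7.npz",**W);p=monitor.read_state()["eef_pos"];print(p)
print(proj(W,(p[0],p[1],p[2]-14.4)),proj(W,(512,-47.3,75)),proj(S,(p[0],p[1],p[2]-14.4)))
f=lambda i:cv2.resize(i,(400,400),interpolation=2)
u=proj(S,(512,-47.3,85)).astype(int);w=proj(W,(512,-47.3,75)).astype(int);print(u,w)
cv2.imwrite("pics/c7.png",np.hstack([f(S["color"][u[1]-30:u[1]+30,u[0]-30:u[0]+30]),f(W["color"][max(0,w[1]-100):w[1]+100,w[0]-100:w[0]+100])]))
E
```

```text
[512.99908209 -46.86250488  98.31131238]
[249.77678059 224.91498233] [249.05321078 217.79189638] [248.41558346 193.40476967]
[248 193] [249 217]
```

View pics/c7.png

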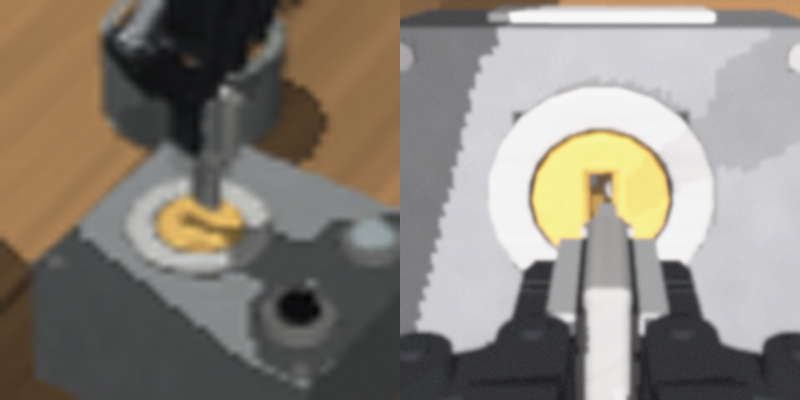

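The wrist crop shows:
- The key tip is at about (606,205).
- The slot and brass centre are at about (601,197).
- The brass is 138 px across, or 3.4 px/mm.

So the key sits about 1.5–1.8 mm too far towards tool +y and slightly towards tool −x. I'll correct that and ease it in.

drive_tool:
  motion:
    - {"fingers": 0,"linear": [0.0015,-0.0017,0],"twist": 0}
    - {"fingers": 0,"linear": [0,0,0.004],"twist": 0}
    - {"fingers": 0,"linear": [0,0,0.004],"twist": 0}
    - {"fingers": 0,"linear": [0,0,0.003],"twist": 0}
    - {"fingers": 0,"linear": [0,0,0],"twist": 0}

```text
clock: 15.73
eef_pos: [510.3, -48.8, 85.7]
tool_rot: [-3.141, -0.001, 3.09]
force: [-0.2, 0.0, 0.6]
width: 8.4
gripper_force: 59.7
```

drive_tool:
  motion:
    - {"fingers": 0,"linear": [0,0,0.002],"twist": 0}
    - {"fingers": 0,"linear": [0,0,0.002],"twist": 0}
    - {"fingers": 0,"linear": [0,0,0],"twist": 0}
    - {"fingers": 0,"linear": [0,0,0],"twist": 0}

```text
clock: 16.07
eef_pos: [510.5, -48.7, 82.1]
tool_rot: [-3.142, -0.001, 3.09]
force: [-0.9, 0.7, -0.8]
width: 8.3
gripper_force: 59.7
```

drive_tool:
  motion:
    - {"fingers": 0,"linear": [0,0,0.002],"twist": 0}
    - {"fingers": 0,"linear": [0,0,0.002],"twist": 0.03}
    - {"fingers": 0,"linear": [0,0,0.002],"twist": -0.06}
    - {"fingers": 0,"linear": [0,0,0.001],"twist": 0.03}
    - {"fingers": 0,"linear": [0,0,0],"twist": 0}

```text
clock: 16.48
eef_pos: [510.5, -49.5, 75.1]
tool_rot: [-3.14, -0.001, 3.089]
force: [-0.8, -1.4, -1.3]
width: 8.5
gripper_force: 59.7
```

drive_tool:
  motion:
    - {"fingers": 0,"linear": [0,0,0.002],"twist": 0.03}
    - {"fingers": 0,"linear": [0,0,0.002],"twist": -0.06}
    - {"fingers": 0,"linear": [0,0,0.001],"twist": 0.06}
    - {"fingers": 0,"linear": [0,0,0],"twist": -0.03}

```text
clock: 16.82
eef_pos: [510.5, -49.6, 70.3]
tool_rot: [-3.14, -0.0, 3.089]
force: [-2.2, -2.1, -1.2]
width: 7.9
gripper_force: 59.9
```

drive_tool:
  motion:
    - {"fingers": 0,"linear": [0,0,0.002],"twist": 0.03}
    - {"fingers": 0,"linear": [0,0,0.002],"twist": -0.06}
    - {"fingers": 0,"linear": [0,0,0.001],"twist": 0.06}
    - {"fingers": 0,"linear": [0,0,0],"twist": -0.03}

```text
clock: 17.15
eef_pos: [510.2, -49.0, 66.0]
tool_rot: [-3.14, -0.001, 3.091]
force: [-3.5, -1.4, 6.9]
width: 7.8
gripper_force: 60.9
```

drive_tool:
  motion:
    - {"fingers": 0,"linear": [0,0,0.002],"twist": 0.03}
    - {"fingers": 0,"linear": [0,0,0.002],"twist": -0.06}
    - {"fingers": 0,"linear": [0,0,0],"twist": 0.06}
    - {"fingers": 0,"linear": [0,0,0],"twist": -0.03}

```text
clock: 17.48
eef_pos: [510.2, -48.6, 61.6]
tool_rot: [-3.141, -0.001, 3.092]
force: [-1.9, -0.5, 1.0]
width: 7.9
gripper_force: 60.0
```

drive_tool:
  motion:
    - {"fingers": 0,"linear": [0,0,0.0015],"twist": 0.03}
    - {"fingers": 0,"linear": [0,0,0.001],"twist": -0.06}
    - {"fingers": 0,"linear": [0,0,0],"twist": 0.03}
    - {"fingers": 0,"linear": [0,0,0],"twist": 0}

```text
clock: 17.82
eef_pos: [510.6, -48.6, 59.3]
tool_rot: [-3.141, -0.0, 3.094]
force: [-2.8, -0.9, 6.9]
width: 8.0
gripper_force: 60.8
```

drive_tool:
  motion:
    - {"fingers": 0,"linear": [0,0,0.001],"twist": 0.03}
    - {"fingers": 0,"linear": [0,0,0.001],"twist": -0.06}
    - {"fingers": 0,"linear": [0,0,0],"twist": 0.03}
    - {"fingers": 0,"linear": [0,0,0],"twist": 0}

```text
clock: 18.15
eef_pos: [510.7, -48.6, 59.1]
tool_rot: [-3.14, 0.001, 3.094]
force: [-8.2, -1.0, 24.3]
width: 8.4
gripper_force: 63.8
```

The key stopped at the predicted height of 59 with 24 N of push, so it's home. Next I'll turn it about the lock axis, correcting for the small offset in the hand.

drive_tool:
  motion:
    - {"fingers": 0,"linear": [0.00013,0.00014,-0.0008],"twist": 0.1}
    - {"fingers": 0,"linear": [0.00013,0.00014,0],"twist": 0.1}
    - {"fingers": 0,"linear": [0.00013,0.00014,0],"twist": 0.1}
    - {"fingers": 0,"linear": [0.00013,0.00014,0],"twist": 0.1}
    - {"fingers": 0,"linear": [0.00013,0.00014,0],"twist": 0.1}

```text
clock: 18.57
eef_pos: [510.8, -48.3, 59.2]
tool_rot: [-3.141, 0.002, 2.59]
force: [-4.0, -3.3, 15.7]
width: 8.2
gripper_force: 62.5
```

```bash
python3 -c "
from cell import monitor
s=monitor.read_state();print(s['force'],s['torque'],s['eef_pos'],s['tool_rot'],s['qpos'])"
```

```text
[-3.99064526 -3.335459   15.65777615] [-0.52899823  0.93307954  0.03273725] [510.79439218 -48.31789744  59.20733681] [-3.14079696e+00  2.17646412e-03  2.58971273e+00] [ 0.40549229  0.72689626 -0.55880968  2.0152348   0.68788535  0.59158861
  0.38919592]
```

drive_tool:
  motion:
    - {"fingers": 0,"linear": [0.00013,0.00014,0],"twist": 0.1}
    - {"fingers": 0,"linear": [0.00013,0.00014,0],"twist": 0.1}
    - {"fingers": 0,"linear": [0.00013,0.00014,0],"twist": 0.1}
    - {"fingers": 0,"linear": [0.00013,0.00014,0],"twist": 0.1}
    - {"fingers": 0,"linear": [0.00013,0.00014,0],"twist": 0.1}

```text
clock: 18.98
eef_pos: [511.1, -48.2, 59.2]
tool_rot: [3.141, 0.003, 2.089]
force: [-4.7, -3.4, 15.4]
width: 8.1
gripper_force: 62.4
```

drive_tool:
  motion:
    - {"fingers": 0,"linear": [0.00013,0.00014,0],"twist": 0.1}
    - {"fingers": 0,"linear": [0.00013,0.00014,0],"twist": 0.1}
    - {"fingers": 0,"linear": [0.00013,0.00014,0],"twist": 0.1}
    - {"fingers": 0,"linear": [0,0,0],"twist": 0}
    - {"fingers": 0,"linear": [0,0,0],"twist": 0}

```text
clock: 19.4
eef_pos: [511.1, -47.6, 59.2]
tool_rot: [3.141, 0.003, 1.794]
force: [-3.3, -3.4, 16.2]
width: 8.2
gripper_force: 62.5
```

```bash
python3 -c "
from cell import monitor
s=monitor.read_state();print(s['force'],s['torque'],s['eef_pos'],s['tool_rot'],s['qpos'])"
```

```text
[-3.34868093 -3.43349521 16.20164713] [-0.72552597  0.91193293  0.06587878] [511.07535487 -47.56415606  59.20936487] [3.14092489e+00 2.84861445e-03 1.79412776e+00] [ 0.2652992   0.68756148 -0.34330132  2.01851602  0.45986011  0.50879387
 -0.18884682]
```

drive_tool:
  motion:
    - {"fingers": 0,"linear": [0.00013,0.00014,0],"twist": 0.1}
    - {"fingers": 0,"linear": [0.00013,0.00014,0],"twist": 0.1}
    - {"fingers": 0,"linear": [0.00013,0.00014,0],"twist": 0.1}
    - {"fingers": 0,"linear": [0.00013,0.00014,0],"twist": 0.1}
    - {"fingers": 0,"linear": [0,0,0],"twist": 0}

```text
clock: 19.82
eef_pos: [511.4, -47.6, 59.2]
tool_rot: [3.14, 0.003, 1.39]
force: [-4.3, -4.3, 17.3]
width: 8.5
gripper_force: 62.5
```

```bash
python3 -c "
from cell import monitor
s=monitor.read_state();print(s['force'],s['torque'],s['eef_pos'],s['tool_rot'])"
```

```text
[-4.27009781 -4.26646586 17.26669714] [-1.19677675  0.83065619  0.05512613] [511.42044707 -47.58434233  59.18400159] [3.14013453e+00 2.78189626e-03 1.38983481e+00]
```

drive_tool:
  motion:
    - {"fingers": 0,"linear": [0,0,0],"twist": 0.06}
    - {"fingers": 0,"linear": [0,0,0],"twist": 0}
    - {"fingers": 0,"linear": [0,0,0],"twist": 0}

```text
clock: 20.07
eef_pos: [511.5, -47.6, 59.2]
tool_rot: [3.14, 0.002, 1.334]
force: [-3.1, -5.7, 16.9]
width: 8.4
gripper_force: 62.6
```

```bash
python3 -c "
from cell import monitor
s=monitor.read_state();print(s['force'],s['torque'],s['eef_pos'],s['tool_rot'])"
```

```text
[-3.11980986 -5.69356073 16.86328874] [-1.13210092  0.82772448  0.06029282] [511.50508072 -47.55713505  59.22053632] [3.13987081e+00 2.40097312e-03 1.33401816e+00]
```

drive_tool:
  motion:
    - {"fingers": 0,"linear": [0,0,0],"twist": 0.06}
    - {"fingers": 0,"linear": [0,0,0],"twist": 0}
    - {"fingers": 0,"linear": [0,0,0],"twist": 0}

```text
clock: 20.32
eef_pos: [511.4, -47.6, 59.2]
tool_rot: [3.14, 0.002, 1.275]
force: [-3.6, -5.7, 16.8]
width: 8.1
gripper_force: 62.6
```

```bash
python3 -c "
from cell import monitor
s=monitor.read_state();print(s['force'],s['torque'],s['eef_pos'],s['tool_rot'])"
```

```text
[-3.55928114 -5.65015937 16.81073658] [-1.15955994  0.86121783  0.20383234] [511.42809363 -47.57061729  59.19997079] [3.13986655e+00 2.33014546e-03 1.27456083e+00]
```

drive_tool:
  motion:
    - {"fingers": 0,"linear": [0,0,0],"twist": 0.05}
    - {"fingers": 0,"linear": [0,0,0],"twist": 0}
    - {"fingers": 0,"linear": [0,0,0],"twist": 0}

```text
clock: 20.57
eef_pos: [511.5, -47.6, 59.2]
tool_rot: [3.14, 0.002, 1.226]
force: [-4.7, -4.3, 16.7]
width: 8.4
gripper_force: 62.6
```

```bash
python3 -c "
from cell import monitor
s=monitor.read_state();print(s['force'],s['torque'],s['eef_pos'],s['tool_rot'])"
```

```text
[-4.71677918 -4.33501869 16.72745596] [-1.23953567  0.80763992  0.47175856] [511.48807704 -47.61736076  59.21790936] [3.13956732e+00 2.29120177e-03 1.22550254e+00]
```

The turning torque rose from 0.06 to 0.47 N m, so the cylinder is on its stop. I'll hold briefly, then hand in.

drive_tool:
  motion:
    - {"fingers": 0,"linear": [0,0,0],"twist": 0}
    - {"fingers": 0,"linear": [0,0,0],"twist": 0}
    - {"fingers": 0,"linear": [0,0,0],"twist": 0}

```text
clock: 20.82
eef_pos: [511.5, -47.6, 59.2]
tool_rot: [3.14, 0.002, 1.226]
force: [-3.4, -5.2, 16.3]
width: 8.1
gripper_force: 62.6
```

```bash
python3 -c "
from cell import monitor,ctrl
s=monitor.read_state();print(s['force'],s['torque'],s['tool_rot'],s['width'])
print(ctrl.finish_job())"
```

```text
[-3.36622679 -5.20808516 16.31416028] [-1.17952124  0.81155682  0.39925365] [3.13959131e+00 2.17889340e-03 1.22567259e+00] 8.099818013723578
the job is handed in; nothing more can be done
None
```

I handed the job in at about 21 s, with no verdict returned: the valve lever measured half open (about 0.79 rad), and the square-headed key is fully home, turned clockwise to its stop and still gripped.

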